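# Lock the drive carrier into its dock

## Robot

A 6-joint arm with a two-finger parallel gripper is mounted at the origin on a cart in front of the work surface, level with it; the furniture and walls round the work are solid. World frame = base frame: x ahead of the robot, y to its left, z up, the work surface at z = 0. Lengths are in mm, angles in rad, forces in N, time in s.
With the tool pointing down it reaches from about 350 to 875 mm from the base axis. Payload 4.2 kg.
Tool frame: the origin (TCP) lies midway between the tips of the shut fingers; the grasp point (between the pads) lies 19 mm behind it; z points along the fingers, y is the direction in which the jaws open and shut (so a half turn about z gives the same grasp; the last joint's range is limited). The gripper opens to 85 mm and grips with 20 to 120 N. Pads are 22 mm wide; open, the fingers measure 114 mm over their backs; the gripper's body (76 mm by 85 mm) begins 54 mm behind the grasp point. The pads swing forward as they close: fully open they stand 13 mm farther back than shut.
Start: joints at [1.545, 0.385, 0.008, 0, -1.194, -0.259], TCP at [175.571, 599.812, 231.312] pointing down, gripper open.
Joint ranges: [-3.14, 3.14], [-1.21, 2.06], [-1.07, 1.41], [-3.16, 2.05], [-2.99, -0.16], [-3.1, 3.1]. Speed limits (rad/s): [2.79, 2.79, 3.14, 3.14, 3.14, 3.14].

## Interface

Orientations are given as a unit quaternion [x, y, z, w].
In Python, from bench import read_state, get_image, job_done, search_frame, regions_of gives the robot as it stands.
- The arm moves only by the tool servo_tool, never from a script. Its arguments are lists of equal length, an entry for each row: "turn": the turn, a rotation vector about the world's x, y, z in rad, a list of three; "dp": the shift along the world's x, y, z in m, a list of three; "fingers": the finger opening in m, from 0 to 0.0854. In form: {"turn": [[rx, ry, rz], ...], "dp": [[tx, ty, tz], ...], "fingers": [fingers, ...]}. A call has exactly 5 rows; each row shifts and turns the pose as measured when the row begins; what a row does not reach is not made up. A row lasts 1/8 s, in which the tool goes at most 62.5 mm and 10.7 degrees, less where a joint would pass 70% of its speed; a pose out of reach is approached as far as the arm can. A call is refused whole if a number of a shift passes 0.0625 or a number of a turn 0.188, either way. A call with a gripper value outside its range is refused whole. The fingers move at their own pace and stop on an object; the grip force is fixed at half the most. Time passes only in rows, so rows that do not move let the fingers close, or fill a call up. It gives the time, the measured TCP pose, the force and the opening at its end, in the units of the state.
- read_state(): the state, without advancing time (a new reading comes with each control period).
- get_image(name): name is "scene" or "top"; returns a dict with "img" (400x640x3 uint8, red, green, blue), "vfov" (degrees; the focal length in pixels is half the picture's height over the tangent of half this angle, whatever the lens; pixels are square), "cx", "cy" (the principal point, pixels), "world_from_camera" (4x4, takes a point from camera to world coordinates). Camera axes: x right, y down, z forward; pixel columns grow to the right and rows downward; lengths in mm; the calibration is good to about 2 mm. A picture is of the moment at which its call begins. There is no depth.
- job_done(): hands the job in, once; it reports no verdict.
Trained networks look in the newest picture that a camera, given by its name, has taken for a name from the list of things; names that differ only in an ending like _2 or _b are one class to them, and where a whole thing is asked for, a point or a joint stands for the part that bears it (a point fixed in the world has none). Each returns a list of dicts, best first, with "score" (0 to 1); they miss things now and then, are a little off and sometimes report something else, mostly with a low value. They report only what shows in the picture. A call takes as long as a camera call.
- search_frame(query, camera): "box" ([left, top, width, height] in pixels, round what is visible of it).
- regions_of(query, camera): "region" (400x640 bool, what is visible of it) and "box" ([left, top, width, height] in pixels, round what is visible of it).
The state is a dict: "clock": time; "joints": joint angles; "joint_vel": joint speeds; "joint_efforts": joint torques, N m; "position": TCP position; "ee_rot": TCP orientation; "contact_force": force on the tool from outside, world axes, zero at the start; "wrist_torque": the same for the moment, N m; "gripper_width": finger opening in mm.
Only numpy, scipy, OpenCV 4.12 (cv2) and the standard library are available. Lean on these libraries where they do the work, as an engineer would, in place of code of your own. Each camera call takes 0.05 s, during which the arm holds its last target. There are 200 camera calls.

## Task

Push the drive carrier fully home under the hood of the dock. Then take the T-handle key from its stand, set its square tip into the recess of the latch knob beside the bay and, with the key, turn the knob clockwise to its stop so that the tongue lies across the carrier's front (work the latch with the key only, not with the fingers). Put the key back upright in its stand, and leave the jar, the tester and the stapler where they are.

Things in the scene. Friction and masses are not known exactly. Their poses are not given: they have to be found in the camera images.
- dock: Fixed desktop drive dock: dark base plate, top 10 mm over the desk, and a low aluminium housing (148 deep, 127 wide, top 45 mm over the desk). Origin on the desk under the middle of the bay's mouth; x points into the bay, y left, z up. Housing: x 0 to 148, y -63 to +63; the latch stands in front of it, right of the bay, its axis at x -20.5, y -77.5
- bay_mouth (a point): Middle of the bay's mouth, on the deck (10 mm above the desk), axes as the dock's. The bay is 103 wide, 29 high (deck to hood) and 142 deep
- caddy: Drive carrier, 0.4 kg, lying on the deck, drawn out of the bay 35 to 60 mm. Body 100 wide, 26.5 high, 138 long along +x; grey front plate x -12 to 0, 100 wide, 41 high; on it an upright grip fin 16 wide (y), x -38 to -12, z 6 to 40. Origin: underside centre, at the back face of the front plate; z up. Fully home that face meets the hood's front edge: origin at point bay_mouth
- latch (a joint): Angle of the captive latch, rad: 0 open (tongue pointing forward, out of the carrier's way), grows as it turns clockwise seen from above, 1.2 at its stop (tongue square across the carrier's front plate). Friction of 0.06 N m keeps it where it is left. The tongue passes only if the carrier is home to within about 2.5 mm
- latch_recess (a point): Mouth centre of the square recess in the top of the latch knob (knurled, 33 across, top 58 mm over the desk); turns with it, x along the tongue, z up. Recess 13.4 square, sides along this point's x and y, 16 deep, mouth flared by 3. Tongue: 12 wide, 44 long, 25 to 33 mm over the desk
- key: T-handle key, 0.12 kg, standing tip-down in the stand. Origin at the centre of its tip's end face, z up the shaft. Square tip 12 (sides along the key's x and y; last 4 mm taper to 9), 18 long; then a round shaft 18 across to z 70; hub 25 across to z 80; black crossbar 78 long (x), 16 wide (y), 16 high, centre at z 86
- key_stand: Fixed round stand for the key, foot 80 across and 11 high, tube 39 across, top 54 mm above the desk. Origin on the desk at its centre
- stand_mouth (a point): Centre of the tube's mouth, 54 mm above the desk; the bore is about 21 across and 42 deep (the key's tip stands on its floor, 12 mm above the desk)
- jar: Bystander: clear jar with a grey lid, 58 across, 98 high. Origin under its centre
- tester: Bystander: black instrument case, 109 x 181 x 50, lying on the left. Origin under its centre
- stapler: Bystander: stapler, 36 x 140 x 43, on the right. Origin under its centre

How it is judged:
By the outcome, as a careful person would: the job done as asked, in the order asked, and still so for the second after the job is handed in, with the robot touching nothing.
It also fails if it takes over 61 s, if anything falls off the work surface, if the arm or the gripper's body presses on something with over 40 N, if the wrist force passes 120 N, or if a joint passes its speed limit or range.

## Working session

There is one attempt and no reset: what is moved stays moved. The work goes in short steps, Python scripts to look and compute and a tool call to move; the robot and the scene stay as the last step left them, time stands still between calls to the robot, and variables do not carry over. Pictures are saved under pics/ and viewed, about 8 in all and at most 12, crops included, and the job is handed in when it is done.

Besides the shell and the picture viewer there is one more tool, called in YAML: its name, and indented under it one key for each argument. servo_tool: Moves the arm, as the interface text tells. Its arguments: {"type":"object","properties":{"turn":{"type":"array","items":{"type":"array","items":{"type":"number"}}},"dp":{"type":"array","items":{"type":"array","items":{"type":"number"}}},"fingers":{"type":"array","items":{"type":"number"}}},"required":["turn","dp","fingers"]}

```bash
ls; mkdir -p pics
python3 - <<'E'
from bench import *
import cv2,json
s=read_state();print({k:(v if not hasattr(v,'tolist') else v.tolist()) for k,v in s.items()})
for n in("scene","top"):
    d=get_image(n);cv2.imwrite(f"pics/{n}0.png",d["img"][...,::-1]);print(n,d["vfov"],d["cx"],d["cy"],d["world_from_camera"])
    for q in("dock","caddy","latch","key","key_stand","jar","tester","stapler"):
        print(q,[(round(r["score"],2),[round(float(x)) for x in r["box"]]) for r in search_frame(q,n)[:2]])
E
```

```text
pics
{'clock': 0.0, 'joints': [1.5445816119356197, 0.38555079801301395, 0.006626531675360608, -0.0004774183457091557, -1.193989599750993, -0.25858721750978425], 'joint_vel': [0.0005245042619321321, 0.002154250338254833, -0.0004259625150349512, 0.0006348506822881047, 0.0002980110942248906, -0.0006514362214959594], 'joint_efforts': [-0.00012182154932816047, -39.22916293144226, 18.839988112449646, 4.186306446790695, -0.0046731393376830965, -7.595651254632685e-06], 'position': [175.43597823362902, 599.2693352862008, 230.2285316142044], 'ee_rot': [0.9898650223601895, -0.14200727900080926, -9.763553386791993e-05, 0.0010773513588606975], 'contact_force': [-1.0808924811117764, -0.4616206951868484, 0.7117254006466365], 'wrist_torque': [-0.0008469562318223479, -0.05127399268219153, 0.06989224346819971], 'gripper_width': 85.38205473188366}
scene 54.20927179519612 322.7650285020468 198.48869013097868 [[ 8.69155348e-01 -3.31963784e-01  3.66563810e-01  1.95878060e+02]
 [-4.94317296e-01 -5.60966200e-01  6.64053712e-01 -5.96321180e+02]
 [-1.48118758e-02 -7.58364667e-01 -6.51662213e-01  6.90553615e+0
[... 346 characters left out ...]
.76, [250, 121, 57, 34])]
stapler [(0.88, [398, 285, 72, 32]), (0.58, [356, 231, 26, 21])]
top 52.60176740968539 321.47674150810144 205.44566701657706 [[-4.76717698e-02 -9.78827790e-01  1.99056673e-01  2.87529107e+02]
 [-9.98862720e-01  4.65524584e-02 -1.03021599e-02  6.44854759e+01]
 [ 8.17462877e-04 -1.99321412e-01 -9.79933828e-01  1.29460828e+03]
 [ 0.00000000e+00  0.00000000e+00  0.00000000e+00  1.00000000e+00]]
dock [(0.81, [324, 139, 59, 60])]
caddy [(0.92, [335, 185, 31, 25])]
latch [(0.66, [372, 184, 9, 17])]
key [(0.54, [233, 222, 16, 23])]
key_stand [(0.52, [325, 140, 57, 62])]
jar [(0.97, [416, 208, 25, 24])]
tester [(0.86, [182, 172, 54, 50])]
stapler [(0.66, [413, 162, 31, 40])]
```

Run:
```python
import cv2,numpy as np
a=cv2.imread("pics/scene0.png")[110:350,220:480];b=cv2.imread("pics/top0.png")[110:270,170:460]
cv2.imwrite("pics/a.png",cv2.resize(a,None,fx=2.5,fy=2.5,interpolation=2)[:600])
cv2.imwrite("pics/b.png",cv2.resize(b,None,fx=2.75,fy=2.75,interpolation=2))
```

```text
(no output)
```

View pics/a.png

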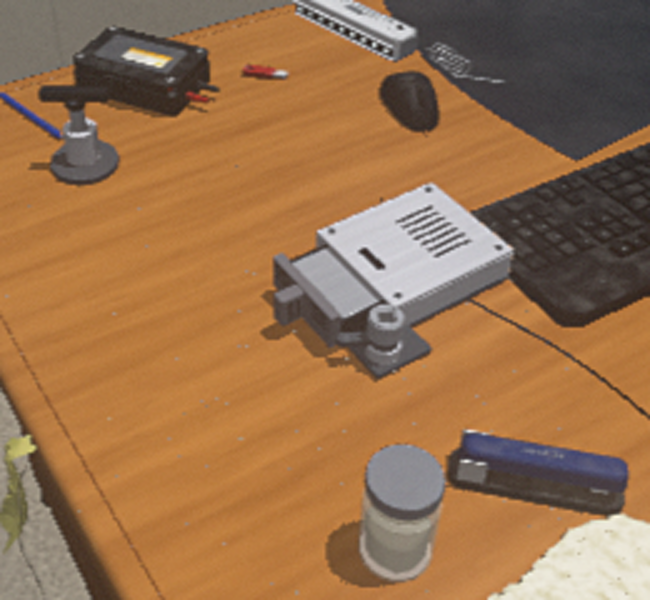

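View pics/b.png

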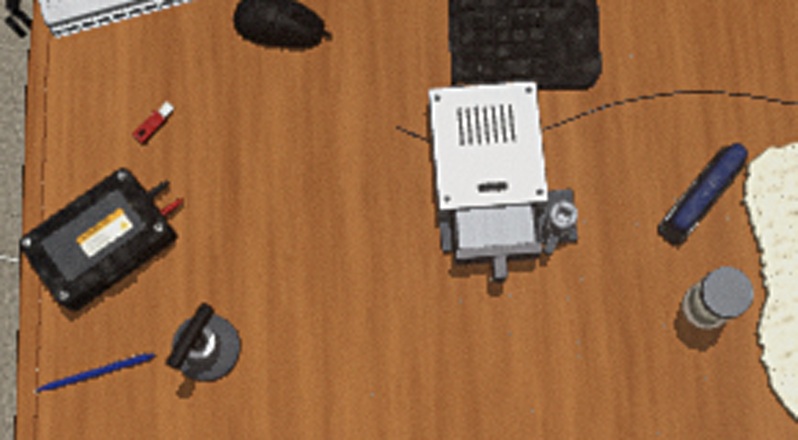

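```bash
cat > h.py <<'E'
import numpy as np,cv2
from bench import *
from scipy.optimize import minimize,least_squares
class Cam:
    def __init__(s,n):
        d=get_image(n);s.n=n;s.img=d["img"];s.f=200/np.tan(np.radians(d["vfov"]/2));s.c=np.array([d["cx"],d["cy"]]);s.T=np.array(d["world_from_camera"])
    def proj(s,P):
        q=(np.atleast_2d(P)-s.T[:3,3])@s.T[:3,:3];return q[:,:2]/q[:,2:]*s.f+s.c
    def ray(s,uv,z):
        uv=np.atleast_2d(uv);d=np.c_[(uv-s.c)/s.f,np.ones(len(uv))]@s.T[:3,:3].T
        return s.T[:3,3]+d*((z-s.T[2,3])/d[:,2])[:,None]
def render(polys,shape=(400,640),ss=8):
    m=np.zeros(shape,np.uint8)
    big=np.zeros((shape[0]*4,shape[1]*4),np.uint8)
    for p in polys: cv2.fillPoly(big,[np.round((p+.5)*4*16-8).astype(np.int32)],255,shift=4)
    return cv2.resize(big,shape[::-1],interpolation=cv2.INTER_AREA)/255.
def rot(a):return np.array([[np.cos(a),-np.sin(a)],[np.sin(a),np.cos(a)]])
def rect(p,x0,x1,y0,y1,z):
    q=np.array([[x0,y0],[x1,y0],[x1,y1],[x0,y1]])@rot(p[2]).T+p[:2];return np.c_[q,np.full(4,z)]
E
python3 - <<'E'
from h import *
T=Cam("top");S=Cam("scene")
ms=[]
for c in(T,S):
    r=regions_of("dock",c.n)[0];x,y,w,h=[int(v) for v in r["box"]]
    g=c.img.astype(float).min(2);box=np.zeros(g.shape);box[y-8:y+h+8,x-8:x+w+8]=1
    soft=np.clip((g-110)/70,0,1)*box
    ms.append(soft)
def cost(p,k):return sum(((render([c.proj(rect(p,0,148,-63.5,63.5,45))])-m)**2).sum() for c,m,i in zip((T,S),ms,(0,1)) if k in(i,2))
m=ms[0]>.5;v,u=np.nonzero(m);c0=T.ray([u.mean(),v.mean()],45)[0]
print("hood centre",c0)
for k in(0,1,2):
    best=min((minimize(cost,[c0[0]-74,c0[1],a],args=(k,),method="Nelder-Mead",options=dict(initial_simplex=[[c0[0]-74,c0[1],a],[c0[0]-64,c0[1],a],[c0[0]-74,c0[1]+10,a],[c0[0]-74,c0[1],a+.1]])) for a in(-.1,.05)),key=lambda r:r.fun)
    print(k,best.x,best.fun)
for q in("caddy","latch","key","key_stand"):
    for c in(T,S):
        for r in regions_of(q,c.n)[:1]:
            v,u=np.nonzero(r["region"]);print(q,c.n,round(r["score"],2),len(u),u.mean().round(1),v.mean().round(1),r["box"])
np.savez("im.npz",T=T.img,S=S.img)
# dark crossbar, top
g=T.img.astype(int).max(2)
sub=g[215:250,225:262];print(sub[::1,::1])
E
```

```text
hood centre [657.75927441 -39.89029659  45.        ]
0 [ 6.06044228e+02 -3.99829279e+01  3.39281388e-02] 557.8443295749672
1 [ 6.04435052e+02 -4.39898201e+01  3.43977013e-02] 535.2024870340293
2 [ 6.05495074e+02 -4.24929167e+01  4.00250041e-02] 1149.1495814796508
caddy top 0.77 689 349.9 195.8 [335.3, 182.7, 29.0, 30.9]
caddy scene 0.88 1134 347.9 227.2 [333.7, 208.6, 38.1, 38.5]
latch top 0.42 119 373.3 190.3 [368.4, 180.4, 12.8, 23.2]
latch scene 0.8 298 370.1 241.6 [357.6, 232.6, 24.5, 17.8]
key top 0.46 170 239.1 232.3 [234.3, 220.9, 9.6, 27.2]
key scene 0.55 265 248.9 149.8 [238.3, 142.5, 28.9, 21.0]
key_stand top 0.78 354 247.3 237.7 [233.8, 223.8, 25.8, 24.1]
key_stand scene 0.84 477 252.9 172.8 [238.3, 158.9, 30.3, 25.3]
[[165 158 162 ... 166 171 178]
 [168 160 162 ... 163 167 172]
 [158 161 165 ... 166 167 177]
 ...
 [163 162 172 ... 164 171 166]
 [164 164 169 ... 168 169 168]
 [160 169 172 ... 164 170 167]]
```

Run:
```python
from h import *
T=Cam("top");S=Cam("scene")
A=lambda p:(np.array(p)+.5)/2.5-.5+[220,110]
B=lambda p:(np.array(p)+.5)/2.75-.5+[170,110]
for c,p in((T,B([(440,210),(430,91),(538,84),(549,200)])),(S,A([(318,232),(430,184),(512,250),(392,305)]))):
    w=c.ray(p,45)[:,:2];print(w.round(1),"len",np.linalg.norm(w-np.roll(w,-1,0),axis=1).round(1),"mid front",((w[0]+w[3])/2).round(1),"yaw",np.arctan2(*(w[1]-w[0]+w[2]-w[3])[::-1]).round(3), "yaw front",(np.arctan2(*(w[0]-w[3])[::-1])-np.pi/2).round(3))
print("knob",T.ray(B((564,213)),58),S.ray(A((387,314)),58))
print("bar",T.ray(B([(205,307),(175,362),(190,335)]),106),S.ray(A([(42,94),(118,97)]),98))
print("tube top",S.ray(A((81,131)),54), T.ray(B((205,343)),54))
im=np.hstack([cv2.resize(T.img[135:215,315:395,::-1],None,fx=5,fy=5,interpolation=2),cv2.resize(S.img[180:260,325:405,::-1],None,fx=5,fy=5,interpolation=2)])
cv2.imwrite("pics/c.png",im)
```

```text
[[ 603.1   22.3]
 [ 748.5   26.6]
 [ 751.2 -101.7]
 [ 609.  -104.6]] len [145.5 128.3 142.2 127. ] mid front [606.  -41.2] yaw 0.025 yaw front 0.047
[[ 603.4   17.4]
 [ 746.4   22.2]
 [ 751.9 -101.4]
 [ 607.5 -103.4]] len [143.1 123.7 144.4 120.8] mid front [605.4 -43. ] yaw 0.024 yaw front 0.034
knob [[ 589.50328523 -118.89801815   58.        ]] [[ 588.78034919 -120.19371315   58.        ]]
bar [[491.7804185  283.71201385 106.        ]
 [433.65924262 316.36207667 106.        ]
 [462.0330676  300.12200438 106.        ]] [[431.33826987 317.43584022  98.        ]
 [501.27812566 268.58851527  98.        ]]
tube top [[460.35359867 290.42893426  54.        ]] [[459.82563019 293.69801434  54.        ]]
```

View pics/c.png

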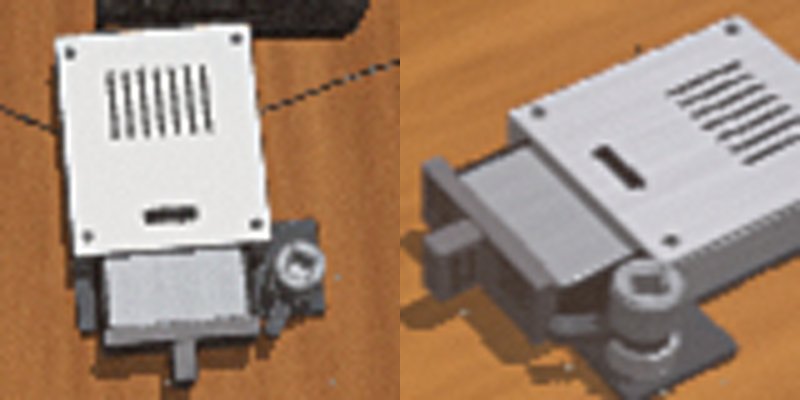

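servo_tool:
  turn:
    - [0, 0, 0.08]
    - [0, 0, 0.08]
    - [0, 0, 0.08]
    - [0, 0, 0.08]
    - [0, 0, 0]
  dp:
    - [0.024, -0.054, 0]
    - [0.024, -0.054, 0]
    - [0.024, -0.054, 0]
    - [0.024, -0.054, 0]
    - [0.024, -0.054, 0]
  fingers: [0, 0, 0, 0, 0]

```text
clock: 2.22
position: [296.7, 325.4, 230.2]
ee_rot: [1.0, 0.026, 0.001, -0.0]
contact_force: [0.1, -0.4, 1.6]
gripper_width: 0.1
```

servo_tool:
  turn:
    - [0, 0, 0]
    - [0, 0, 0]
    - [0, 0, 0]
    - [0, 0, 0]
    - [0, 0, 0]
  dp:
    - [0.024, -0.054, 0]
    - [0.024, -0.054, 0]
    - [0.024, -0.054, 0]
    - [0.024, -0.054, 0]
    - [0.024, -0.054, 0]
  fingers: [0, 0, 0, 0, 0]

```text
clock: 2.85
position: [419.3, 46.7, 232.9]
ee_rot: [1.0, 0.028, 0.004, -0.003]
contact_force: [1.1, 1.1, 0.0]
gripper_width: 0.1
```

```bash
cat > st.py <<'E'
from bench import read_state
import numpy as np
s=read_state();q=np.array(s["ee_rot"])
from scipy.spatial.transform import Rotation as R
M=R.from_quat(q).as_matrix()
print(round(s["clock"],2),np.round(s["position"],1),"th",np.degrees(np.arctan2(M[1,0],M[0,0])).round(2),"z",M[:,2].round(3),"F",np.round(s["contact_force"],1),"Tq",np.round(s["wrist_torque"],2),"w",round(s["gripper_width"],1),"j",np.round(s["joints"],2))
E
python3 st.py
python3 - <<'E'
from h import *
T=Cam("top");S=Cam("scene")
f=lambda c,p,o,z:c.ray((np.array(p)+.5)/5-.5+o,z).round(1)
print("fin tip",f(T,(182,382),[315,135],50),f(S,(437,240),[325-80,180],50))
print("plate top edge front corners",f(T,[(105,343),(258,333)],[315,135],51))
print("tongue tip",f(T,(272,328),[315,135],33),f(S,(556,328),[325-80,180],33))
print("knob",f(T,(301,262),[315,135],58),f(S,(648,286),[325-80,180],58))
E
```

```text
2.85 [419.3  46.7 232.9] th 3.24 z [ 0.008  0.006 -1.   ] F [1.1 1.1 0. ] Tq [ 0.08 -0.1   0.03] w 0.1 j [ 0.5   0.02 -0.46 -0.   -1.08  1.13]
fin tip [[518.2 -40.1  50. ]] [[523.5 -44.3  50. ]]
plate top edge front corners [[545.2   6.8  51. ]
 [547.1 -89.7  51. ]]
tongue tip [[ 553.7 -101.    33. ]] [[ 549.9 -105.3   33. ]]
knob [[ 589.9 -119.    58. ]] [[ 585.5 -123.6   58. ]]
```

servo_tool:
  turn:
    - [0, 0, 0]
    - [0, 0, -0.02]
    - [0, 0, 0]
    - [0, 0, 0]
    - [0, 0, 0]
  dp:
    - [0.014, -0.022, -0.03]
    - [0.014, -0.022, -0.055]
    - [0.014, -0.022, -0.055]
    - [0.014, -0.022, -0.055]
    - [0, 0, 0]
  fingers: [0, 0, 0, 0, 0]

```text
clock: 3.58
position: [479.7, -45.3, 34.2]
ee_rot: [1.0, 0.013, 0.008, -0.004]
contact_force: [-0.4, -0.4, 0.4]
gripper_width: -0.0
```

```bash
python3 st.py
```

```text
3.58 [479.7 -45.3  34.2] th 1.53 z [ 0.016  0.007 -1.   ] F [-0.4 -0.4  0.4] Tq [0.04 0.07 0.02] w -0.0 j [ 0.24  0.39 -0.59 -0.01 -0.57  1.36]
```

servo_tool:
  turn:
    - [0, 0, 0]
    - [0, 0, 0]
    - [0, 0, 0]
    - [0, 0, 0]
    - [0, 0, 0]
  dp:
    - [0.012, 0.0005, -0.004]
    - [0.012, 0.0005, -0.003]
    - [0.012, 0.0005, 0]
    - [0.012, 0.0005, 0]
    - [0.012, 0.0005, 0]
  fingers: [0, 0, 0, 0, 0]

```text
clock: 4.2
position: [546.1, -39.4, 34.0]
ee_rot: [1.0, 0.016, 0.014, -0.005]
contact_force: [-1.2, -0.1, -0.3]
gripper_width: 0.2
```

servo_tool:
  turn:
    - [0, 0, 0]
    - [0, 0, 0]
    - [0, 0, 0]
    - [0, 0, 0]
    - [0, 0, 0]
  dp:
    - [0.005, 0, 0]
    - [0.004, 0, 0]
    - [0.003, 0, 0]
    - [0.002, 0, 0]
    - [0, 0, 0]
  fingers: [0, 0, 0, 0, 0]

```text
clock: 4.82
position: [557.7, -40.1, 33.9]
ee_rot: [1.0, 0.015, 0.01, -0.004]
contact_force: [-1.9, 1.1, -0.1]
gripper_width: 0.2
```

```bash
python3 st.py
```

```text
4.83 [557.7 -40.1  33.9] th 1.71 z [ 0.02   0.009 -1.   ] F [-1.9  1.1 -0.1] Tq [-0.01  0.35 -0.02] w 0.2 j [ 0.22  0.49 -0.4  -0.01 -0.66  1.39]
```

servo_tool:
  turn:
    - [0, 0, 0]
    - [0, 0, 0]
    - [0, 0, 0]
    - [0, 0, 0]
    - [0, 0, 0]
  dp:
    - [0.004, 0, 0]
    - [0.003, 0, 0]
    - [0.003, 0, 0]
    - [0.003, 0, 0]
    - [0.003, 0, 0]
  fingers: [0, 0, 0, 0, 0]

```text
clock: 5.45
position: [557.5, -41.1, 32.1]
ee_rot: [1.0, 0.013, -0.008, -0.003]
contact_force: [-7.9, 1.8, 5.5]
gripper_width: 0.0
```

```bash
python3 st.py
```

```text
5.45 [557.5 -41.1  32.1] th 1.51 z [-0.016  0.007 -1.   ] F [-7.9  1.8  5.5] Tq [0.47 2.35 0.03] w 0.0 j [ 0.21  0.5  -0.37 -0.02 -0.71  1.4 ]
```

servo_tool:
  turn:
    - [0, 0, 0]
    - [0, 0, 0]
    - [0, 0, 0]
    - [0, -0.01, 0]
    - [0, 0, 0]
  dp:
    - [0.008, 0, 0]
    - [0.008, 0, 0]
    - [-0.02, 0, 0]
    - [-0.04, 0, 0]
    - [-0.05, 0.01, 0.06]
  fingers: [0, 0, 0, 0, 0]

```text
clock: 6.08
position: [458.1, -33.9, 76.9]
ee_rot: [1.0, 0.011, -0.02, -0.002]
contact_force: [1.1, 0.8, 0.5]
gripper_width: 0.1
```

```bash
python3 st.py
python3 - <<'E'
from h import *
T=Cam("top");S=Cam("scene")
im=np.hstack([cv2.resize(T.img[135:215,315:395,::-1],None,fx=5,fy=5,interpolation=2),cv2.resize(S.img[180:260,325:405,::-1],None,fx=5,fy=5,interpolation=2)])
im2=np.hstack([cv2.resize(T.img[210:255,220:300,::-1],None,fx=5,fy=5,interpolation=2)[:200],cv2.resize(S.img[135:175,220:300,::-1],None,fx=5,fy=5,interpolation=2)])
cv2.imwrite("pics/d.png",np.vstack([im,im2]))
E
```

```text
6.08 [458.1 -33.9  76.9] th 1.3 z [-0.04   0.004 -0.999] F [1.1 0.8 0.5] Tq [ 0.07 -0.17 -0.01] w 0.1 j [ 0.27  0.31 -0.56 -0.02 -0.74  1.34]
```

View pics/d.png

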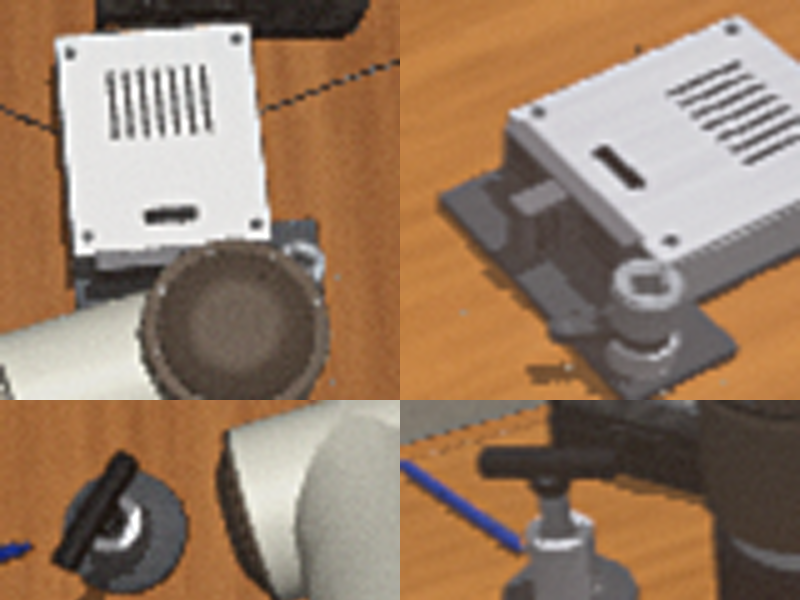

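Run:
```python
from h import *
T=Cam("top");S=Cam("scene")
z=np.load("im.npz")
D=lambda p:(np.array(p)+.5)/5-.5+[220,210-80]
A=lambda p:(np.array(p)+.5)/2.5-.5+[220,110]
print("foot",T.ray(D((127,530)),11),S.ray(A((85,160)),11))
print("tube",T.ray(D((113,523)),54))
# dark bar pixels in initial images
for c,im,(x0,y0,x1,y1),zz in((T,z["T"],(228,216,252,248),104),(S,z["S"],(228,138,272,154),100)):
    m=np.zeros(im.shape[:2],bool);m[y0:y1,x0:x1]=im[y0:y1,x0:x1].max(2)<52
    n,l,st,ce=cv2.connectedComponentsWithStats(m.astype(np.uint8));k=1+st[1:,4].argmax()
    v,u=np.nonzero(l==k);P=c.ray(np.c_[u,v],zz)[:,:2];
    r=cv2.minAreaRect(P.astype(np.float32));w,V=np.linalg.eigh(np.cov(P.T));a=V[:,1]
    print(c.n,len(u),"centroid",P.mean(0).round(1),"rect",np.round(r[0],1),np.round(r[1],1),"ang",np.degrees(np.arctan2(a[1],a[0])).round(1))
    print("stand pred bar px", c.proj([461,292,98]))
```

```text
foot [[461.85870698 299.21907643  11.        ]] [[460.49393636 293.64977389  11.        ]]
tube [[460.77186856 299.93490727  54.        ]]
top 140 centroid [459.8 300. ] rect [459.7 297.4] [26.9 73.4] ang 149.4
stand pred bar px [[242.04170513 232.08131518]]
scene 10 centroid [435.9 303.1] rect [435.4 303.1] [ 8.2 23.4] ang 132.6
stand pred bar px [[249.98085447 148.62301531]]
```

servo_tool:
  turn:
    - [0, -0.02, -0.1]
    - [0, -0.02, -0.11]
    - [0, 0, -0.11]
    - [0, 0, -0.11]
    - [0, 0, -0.11]
  dp:
    - [0, 0.045, 0.03]
    - [0, 0.055, 0.03]
    - [0, 0.055, 0.02]
    - [0, 0.055, 0]
    - [0, 0.055, 0]
  fingers: [0.06, 0.06, 0.06, 0.06, 0.06]

```text
clock: 6.9
position: [467.5, 239.7, 160.2]
ee_rot: [0.964, -0.267, 0.009, -0.006]
contact_force: [2.0, -0.6, -0.1]
gripper_width: 60.2
```

```bash
python3 st.py
```

```text
6.9 [467.5 239.7 160.2] th -31.02 z [ 0.02   0.006 -1.   ] F [ 2.  -0.6 -0.1] Tq [ 0.01 -0.07  0.03] w 60.2 j [ 0.79  0.27 -0.36  0.01 -0.92  0.23]
```

servo_tool:
  turn:
    - [0, 0.01, 0]
    - [0, 0.01, 0]
    - [0, 0, 0]
    - [0, 0, 0]
    - [0, 0, 0]
  dp:
    - [-0.002, 0.03, 0]
    - [-0.002, 0.024, 0]
    - [0, 0.002, 0]
    - [0, 0, 0]
    - [0, 0, 0]
  fingers: [0.06, 0.06, 0.06, 0.06, 0.06]

```text
clock: 7.52
position: [466.8, 303.1, 154.7]
ee_rot: [0.964, -0.266, -0.001, -0.002]
contact_force: [0.1, -0.0, 0.0]
gripper_width: 60.2
```

```bash
python3 st.py
python3 - <<'E'
from h import *
S=Cam("scene");s=read_state();p=s["position"];print(S.proj([p]))
cv2.imwrite("pics/e.png",cv2.resize(S.img[80:200,190:310,::-1],None,fx=5,fy=5,interpolation=2))
E
```

```text
7.53 [466.8 303.1 154.7] th -30.86 z [-0.001  0.005 -1.   ] F [ 0.1 -0.   0. ] Tq [-0.01  0.03 -0.01] w 60.2 j [ 0.87  0.34 -0.27 -0.   -0.96  0.17]
[[247.5918378  128.20106268]]
```

View pics/e.png

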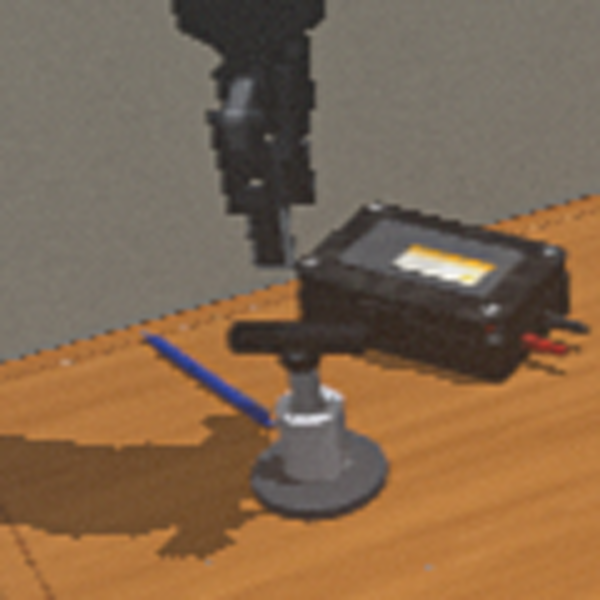

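Run:
```python
from h import *
S=Cam("scene")
px=(np.array([[298,338],[230,336],[366,339]])+.5)/5-.5+[190,80]
print(S.ray(px,98), S.ray((np.array([[298,362]])+.5)/5-.5+[190,80],90))
```

```text
[[461.77769167 299.78293154  98.        ]
 [430.06466174 321.11773176  98.        ]
 [493.73473167 279.47459229  98.        ]] [[456.49008854 289.32889143  90.        ]]
```

servo_tool:
  turn:
    - [0, 0, -0.01]
    - [0, 0, 0]
    - [0, 0, 0]
    - [0, 0, 0]
    - [0, 0, 0]
  dp:
    - [-0.003, -0.002, -0.015]
    - [-0.003, -0.0015, -0.02]
    - [0, 0, -0.015]
    - [0, 0, -0.006]
    - [0, 0, -0.002]
  fingers: [0.06, 0.06, 0.06, 0.06, 0.06]

```text
clock: 8.25
position: [462.2, 298.0, 97.3]
ee_rot: [0.962, -0.272, 0.0, -0.004]
contact_force: [0.4, 0.0, -0.2]
gripper_width: 59.7
```

```bash
python3 st.py
```

```text
8.25 [462.2 298.   97.3] th -31.61 z [ 0.003  0.008 -1.   ] F [ 0.4  0.  -0.2] Tq [-0.03  0.03 -0.03] w 59.7 j [ 0.87  0.39 -0.36 -0.   -0.81  0.16]
```

Fine; go down to ~92.5 and close.

servo_tool:
  turn:
    - [-0.004, 0, 0]
    - [0, 0, 0]
    - [0, 0, 0]
    - [0, 0, 0]
    - [0, 0, 0]
  dp:
    - [-0.001, 0.001, -0.005]
    - [0, 0, 0]
    - [0, 0, 0]
    - [0, 0, 0]
    - [0, 0, 0]
  fingers: [0.06, 0.03, 0, 0, 0]

```text
clock: 8.88
position: [461.9, 300.0, 93.3]
ee_rot: [0.962, -0.272, 0.002, -0.004]
contact_force: [-0.1, 0.8, -0.3]
gripper_width: 14.1
```

```bash
python3 st.py
```

```text
8.88 [461.9 300.   93.3] th -31.59 z [ 0.005  0.006 -1.   ] F [-0.1  0.8 -0.3] Tq [-0.05  0.04 -0.02] w 14.1 j [ 0.87  0.4  -0.36  0.   -0.8   0.15]
```

servo_tool:
  turn:
    - [0, 0, 0]
    - [0, 0, 0]
    - [0, 0, 0]
    - [0, 0, 0]
    - [0, 0, 0]
  dp:
    - [0, 0, 0]
    - [0, 0, 0.01]
    - [0, 0, 0.02]
    - [0, 0, 0.03]
    - [0, 0, 0.03]
  fingers: [0, 0, 0, 0, 0]

```text
clock: 9.5
position: [460.4, 298.4, 184.5]
ee_rot: [0.962, -0.272, 0.0, -0.001]
contact_force: [-0.7, 0.6, -1.4]
gripper_width: 14.5
```

```bash
python3 st.py
python3 - <<'E'
from h import *
S=Cam("scene");T=Cam("top")
im=np.hstack([cv2.resize(S.img[90:190,200:280,::-1],None,fx=5,fy=5,interpolation=2),cv2.resize(T.img[180:280,210:290,::-1],None,fx=5,fy=5,interpolation=2)])
cv2.imwrite("pics/f.png",im)
E
```

```text
9.5 [460.4 298.4 184.5] th -31.61 z [ 0.001  0.001 -1.   ] F [-0.7  0.6 -1.4] Tq [ 0.01 -0.02 -0.01] w 14.5 j [ 0.87  0.29 -0.25 -0.   -1.02  0.15]
```

View pics/f.png

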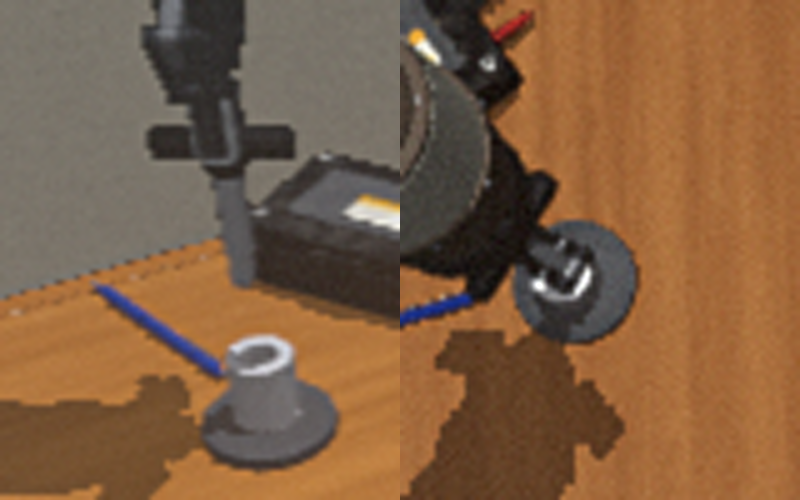

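Run:
```python
from h import *
S=Cam("scene");T=Cam("top")
C=lambda p:(np.array(p)+.5)/5-.5+[200,90]
p=np.array([460.4,298.4,184.5]);o=p-[0,0,81.3]
e=np.array([np.cos(np.radians(-31.6)),np.sin(np.radians(-31.6)),0])
print("pred tip,shaft z65,bar ends,barc",((S.proj([o,o+[0,0,18],o+[0,0,65],o+[0,0,86]-39*e,o+[0,0,86]+39*e,o+[0,0,86]])-[200,90]+.5)*5-.5).round(0).tolist())
print("mouth",S.ray(C([[262,355]]),54), "pred of (461.5,299,54)",(S.proj([[461.5,299,54]])-[200,90]+.5)*5-.5)
D=lambda p:(np.array(p)+.5)/5-.5+[210-80,180]
print("foot top",T.ray(D([[575,281]]),11), "tip pred top",(T.proj([o,o+[0,0,30]])-[130,180]+.5)*5-.5)
```

```text
pred tip,shaft z65,bar ends,barc [[245.0, 282.0], [241.0, 254.0], [228.0, 178.0], [148.0, 142.0], [297.0, 143.0], [222.0, 142.0]]
mouth [[462.85688535 297.44276665  54.        ]] pred of (461.5,299,54) [[258.73068368 354.3449092 ]]
foot top [[461.27800928 300.49904727  11.        ]] tip pred top [[549.73234882 262.73781371]
 [539.48256525 255.75253745]]
```

servo_tool:
  turn:
    - [0, 0, 0.02]
    - [0, 0, 0.05]
    - [0, 0, 0.05]
    - [0, 0, 0.05]
    - [0, 0, 0.04]
  dp:
    - [0.008, -0.025, 0.003]
    - [0.016, -0.052, 0]
    - [0.016, -0.052, 0]
    - [0.016, -0.052, 0]
    - [0.016, -0.052, 0]
  fingers: [0, 0, 0, 0, 0]

```text
clock: 10.32
position: [529.0, 60.5, 179.1]
ee_rot: [0.987, -0.163, -0.005, 0.003]
contact_force: [1.4, 1.2, -0.6]
gripper_width: 14.3
```

servo_tool:
  turn:
    - [0, 0, 0]
    - [0, 0, 0]
    - [0, 0, 0]
    - [0, 0, 0]
    - [0, 0, 0]
  dp:
    - [0.016, -0.052, 0]
    - [0.016, -0.05, 0]
    - [0.01, -0.04, 0]
    - [0.004, -0.015, 0]
    - [0, 0, 0]
  fingers: [0, 0, 0, 0, 0]

```text
clock: 10.95
position: [571.6, -105.1, 170.6]
ee_rot: [0.986, -0.166, -0.013, 0.005]
contact_force: [-0.3, 0.2, -0.6]
gripper_width: 14.3
```

```bash
python3 st.py
```

```text
10.95 [ 571.6 -105.1  170.6] th -19.16 z [-0.027 -0.005 -1.   ] F [-0.3  0.2 -0.6] Tq [ 0.03 -0.03  0.01] w 14.3 j [ 0.1   0.37 -0.17  0.   -1.05  1.14]
```

servo_tool:
  turn:
    - [0, -0.012, 0]
    - [0.005, -0.012, 0]
    - [0, 0, 0]
    - [0, 0, 0]
    - [0, 0, 0]
  dp:
    - [0.009, -0.008, -0.004]
    - [0.006, -0.005, -0.004]
    - [0.002, -0.001, 0]
    - [0, 0, 0]
    - [0, 0, 0]
  fingers: [0, 0, 0, 0, 0]

```text
clock: 11.58
position: [589.2, -116.4, 161.4]
ee_rot: [0.986, -0.164, -0.002, -0.0]
contact_force: [-0.4, 0.3, -0.9]
gripper_width: 14.3
```

```bash
python3 st.py
python3 - <<'E'
from h import *
from scipy.spatial.transform import Rotation as R
S=Cam("scene");T=Cam("top");s=read_state();p=np.array(s["position"]);a=R.from_quat(s["ee_rot"]).as_matrix()[:,2]
o=p+a*81.3
im=cv2.resize(S.img[190:270,330:410,::-1],None,fx=7,fy=7,interpolation=2)
pr=lambda P:((S.proj([P])[0]-[330,190]+.5)*7-.5)
print("tip",o,pr(o),"shaft mid",pr(p+a*45),"knob pred",pr([588,-120,58]),"+x",pr([598,-120,58]),"+y",pr([588,-110,58]))
cv2.imwrite("pics/g.png",im)
E
```

```text
11.57 [ 589.2 -116.4  161.4] th -18.89 z [-0.003  0.001 -1.   ] F [-0.4  0.3 -0.9] Tq [ 0.01 -0.01  0.01] w 14.3 j [ 0.07  0.4  -0.15 -0.   -1.02  1.17]
tip [ 588.97148281 -116.43209431   80.11459053] [313.0606108  263.43141552] shaft mid [321.84018852 179.0991177 ] knob pred [312.1381673  320.61808249] +x [337.77428175 309.17106413] +y [294.03562786 301.20883037]
```

View pics/g.png

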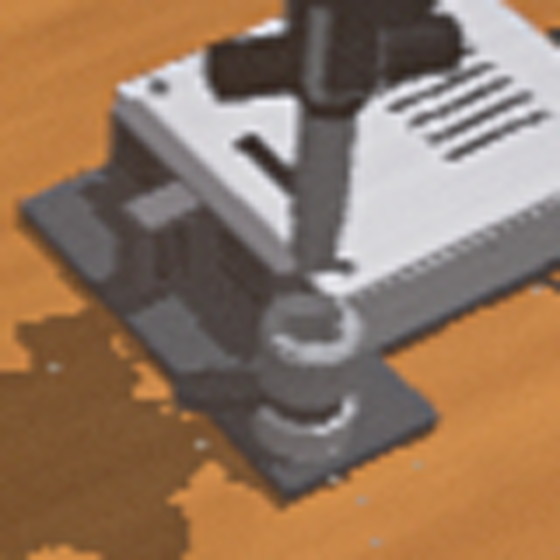

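servo_tool:
  turn:
    - [0, 0, -0.01]
    - [0, 0, 0]
    - [0, 0, 0]
    - [0, 0, 0]
    - [0, 0, 0]
  dp:
    - [-0.0015, -0.003, -0.004]
    - [0, -0.001, -0.004]
    - [0, 0, -0.004]
    - [0, 0, -0.002]
    - [0, 0, 0]
  fingers: [0, 0, 0, 0, 0]

```text
clock: 12.3
position: [587.2, -120.8, 146.3]
ee_rot: [0.986, -0.169, -0.002, -0.0]
contact_force: [0.6, 0.5, -0.2]
gripper_width: 13.9
```

```bash
python3 st.py
```

```text
12.3 [ 587.2 -120.8  146.3] th -19.51 z [-0.003  0.001 -1.   ] F [ 0.6  0.5 -0.2] Tq [ 0.06  0.01 -0.03] w 13.9 j [ 0.07  0.41 -0.17 -0.   -0.99  1.16]
```

Slow descent.

servo_tool:
  turn:
    - [0, 0, 0]
    - [0, 0, 0]
    - [0, 0, 0]
    - [0, 0, 0]
    - [0, 0, 0]
  dp:
    - [0.0005, 0.0005, -0.003]
    - [0, 0, -0.003]
    - [0, 0, -0.003]
    - [0, 0, -0.003]
    - [0, 0, -0.003]
  fingers: [0, 0, 0, 0, 0]

```text
clock: 12.92
position: [588.1, -120.2, 130.7]
ee_rot: [0.986, -0.169, -0.001, -0.0]
contact_force: [-0.0, 0.3, -0.8]
gripper_width: 14.4
```

```bash
python3 st.py
```

```text
12.93 [ 588.1 -120.2  130.7] th -19.5 z [-0.002  0.001 -1.   ] F [-0.   0.3 -0.8] Tq [ 0.   -0.06 -0.01] w 14.4 j [ 0.07  0.43 -0.19 -0.   -0.95  1.16]
```

servo_tool:
  turn:
    - [0, 0, 0]
    - [0, 0, 0]
    - [0, 0, 0]
    - [0, 0, 0]
    - [0, 0, 0]
  dp:
    - [0, 0, -0.002]
    - [0, 0, -0.002]
    - [0, 0, -0.001]
    - [0, 0, 0]
    - [0, 0, 0]
  fingers: [0, 0, 0, 0, 0]

```text
clock: 13.55
position: [588.2, -120.2, 125.2]
ee_rot: [0.986, -0.169, -0.001, -0.0]
contact_force: [0.8, 0.6, -0.6]
gripper_width: 14.2
```

```bash
python3 st.py
```

```text
13.55 [ 588.2 -120.2  125.2] th -19.5 z [-0.002  0.001 -1.   ] F [ 0.8  0.6 -0.6] Tq [-0.02 -0.02 -0.06] w 14.2 j [ 0.07  0.44 -0.19 -0.   -0.94  1.16]
```

servo_tool:
  turn:
    - [0, 0, -0.05]
    - [0, 0, -0.08]
    - [0, 0, -0.08]
    - [0, 0, -0.08]
    - [0, 0, -0.08]
  dp:
    - [0, 0, 0]
    - [0, 0, 0]
    - [0, 0, 0]
    - [0, 0, 0]
    - [0, 0, 0]
  fingers: [0, 0, 0, 0, 0]

```text
clock: 14.18
position: [588.4, -120.1, 125.6]
ee_rot: [0.936, -0.353, -0.001, -0.001]
contact_force: [0.2, -0.0, -2.3]
gripper_width: 14.1
```

```bash
python3 st.py
```

```text
14.18 [ 588.4 -120.1  125.6] th -41.36 z [-0.001  0.002 -1.   ] F [ 0.2 -0.  -2.3] Tq [-0.   -0.05  0.08] w 14.1 j [ 0.07  0.44 -0.19 -0.   -0.94  0.78]
```

Knob friction is felt (0.08 N m) – turning. Continue.

servo_tool:
  turn:
    - [0, 0, -0.08]
    - [0, 0, -0.08]
    - [0, 0, -0.08]
    - [0, 0, -0.08]
    - [0, 0, -0.08]
  dp:
    - [0, 0, 0]
    - [0, 0, 0]
    - [0, 0, 0]
    - [0, 0, 0]
    - [0, 0, 0]
  fingers: [0, 0, 0, 0, 0]

```text
clock: 14.8
position: [588.7, -119.9, 125.6]
ee_rot: [0.844, -0.537, -0.0, -0.001]
contact_force: [0.0, -0.1, -1.5]
gripper_width: 14.2
```

```bash
python3 st.py
```

```text
14.8 [ 588.7 -119.9  125.6] th -64.97 z [ 0.001  0.002 -1.   ] F [ 0.  -0.1 -1.5] Tq [-0.   -0.17  0.08] w 14.2 j [ 0.07  0.44 -0.2  -0.   -0.94  0.37]
```

servo_tool:
  turn:
    - [0, 0, -0.08]
    - [0, 0, -0.08]
    - [0, 0, -0.07]
    - [0, 0, -0.06]
    - [0, 0, -0.06]
  dp:
    - [-0.0003, 0, 0]
    - [0, 0, 0]
    - [0, 0, 0]
    - [0, 0, 0]
    - [0, 0, 0]
  fingers: [0, 0, 0, 0, 0]

```text
clock: 15.42
position: [588.9, -119.9, 125.6]
ee_rot: [0.734, -0.68, 0.001, -0.001]
contact_force: [0.3, -0.2, -1.3]
gripper_width: 14.2
```

```bash
python3 st.py
```

```text
15.43 [ 588.9 -119.9  125.6] th -85.63 z [ 0.003  0.001 -1.   ] F [ 0.3 -0.2 -1.3] Tq [-0.07 -0.07  0.08] w 14.2 j [ 0.07  0.44 -0.2  -0.   -0.94  0.01]
```

servo_tool:
  turn:
    - [0, 0, -0.04]
    - [0, 0, -0.04]
    - [0, 0, -0.04]
    - [0, 0, -0.04]
    - [0, 0, -0.04]
  dp:
    - [0, 0, 0]
    - [0, 0, 0]
    - [0, 0, 0]
    - [0, 0, 0]
    - [0, 0, 0]
  fingers: [0, 0, 0, 0, 0]

```text
clock: 16.05
position: [589.0, -119.9, 125.6]
ee_rot: [-0.66, 0.751, -0.001, 0.001]
contact_force: [0.1, -0.3, -1.9]
gripper_width: 14.3
```

```bash
python3 st.py
```

```text
16.05 [ 589.  -119.9  125.6] th -97.41 z [ 0.004  0.    -1.   ] F [ 0.1 -0.3 -1.9] Tq [-0.06 -0.02  0.08] w 14.3 j [ 0.07  0.44 -0.2  -0.   -0.93 -0.2 ]
```

servo_tool:
  turn:
    - [0, 0, -0.03]
    - [0, 0, -0.03]
    - [0, 0, -0.03]
    - [0, 0, 0]
    - [0, 0, 0]
  dp:
    - [0, 0, 0]
    - [0, 0, 0]
    - [0, 0, 0]
    - [0, 0, 0]
    - [0, 0, 0]
  fingers: [0, 0, 0, 0, 0]

```text
clock: 16.68
position: [589.1, -119.9, 125.6]
ee_rot: [-0.624, 0.781, -0.001, 0.001]
contact_force: [0.9, -0.6, -1.8]
gripper_width: 14.2
```

```bash
python3 st.py
python3 - <<'E'
from h import *
S=Cam("scene");T=Cam("top")
im=np.hstack([cv2.resize(T.img[135:215,315:395,::-1],None,fx=5,fy=5,interpolation=2),cv2.resize(S.img[180:260,325:405,::-1],None,fx=5,fy=5,interpolation=2)])
cv2.imwrite("pics/i.png",im)
E
```

```text
16.68 [ 589.1 -119.9  125.6] th -102.73 z [ 0.004 -0.    -1.   ] F [ 0.9 -0.6 -1.8] Tq [-0.05 -0.03  0.21] w 14.2 j [ 0.07  0.44 -0.2   0.   -0.93 -0.29]
```

View pics/i.png

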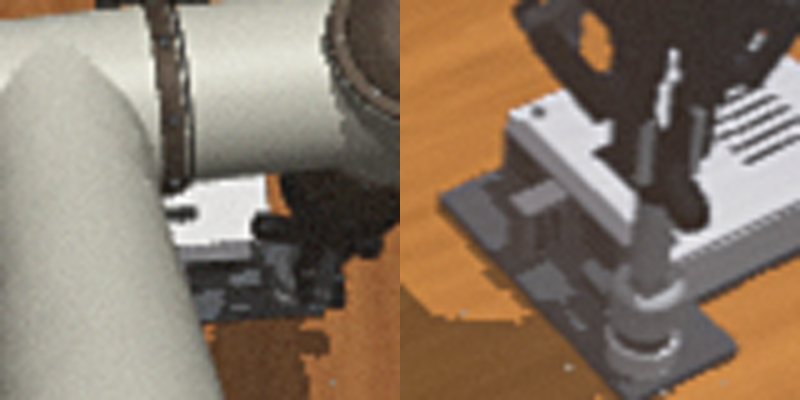

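servo_tool:
  turn:
    - [0, 0, -0.03]
    - [0, 0, -0.03]
    - [0, 0, -0.03]
    - [0, 0, -0.03]
    - [0, 0, 0]
  dp:
    - [0, 0, 0]
    - [0, 0, 0]
    - [0, 0, 0]
    - [0, 0, 0]
    - [0, 0, 0]
  fingers: [0, 0, 0, 0, 0]

```text
clock: 17.4
position: [589.2, -119.9, 125.6]
ee_rot: [-0.574, 0.819, -0.002, 0.001]
contact_force: [0.8, -1.1, -1.4]
gripper_width: 14.1
```

```bash
python3 st.py
```

```text
17.4 [ 589.2 -119.9  125.6] th -109.99 z [ 0.004 -0.001 -1.   ] F [ 0.8 -1.1 -1.4] Tq [-0.06 -0.1   0.42] w 14.1 j [ 0.07  0.44 -0.2   0.   -0.93 -0.42]
```

servo_tool:
  turn:
    - [0, 0, 0.06]
    - [0, 0, 0.06]
    - [0, 0, 0.06]
    - [0, 0, 0.04]
    - [0, 0, 0]
  dp:
    - [0, 0, 0]
    - [0, 0, 0]
    - [0, 0, 0]
    - [0, 0, 0]
    - [0, 0, 0]
  fingers: [0, 0, 0, 0, 0]

```text
clock: 18.02
position: [589.0, -119.9, 125.6]
ee_rot: [-0.66, 0.752, -0.001, 0.002]
contact_force: [-0.3, -0.5, -1.7]
gripper_width: 14.0
```

```bash
python3 st.py
```

```text
18.02 [ 589.  -119.9  125.6] th -97.47 z [ 0.004  0.001 -1.   ] F [-0.3 -0.5 -1.7] Tq [-0.04 -0.11 -0.05] w 14.0 j [ 0.07  0.44 -0.2  -0.   -0.93 -0.2 ]
```

servo_tool:
  turn:
    - [0, 0, -0.03]
    - [0, 0, -0.03]
    - [0, 0, 0]
    - [0, 0, 0]
    - [0, 0, 0]
  dp:
    - [0, 0, 0]
    - [0, 0, 0]
    - [0, 0, 0]
    - [0, 0, 0]
    - [0, 0, 0]
  fingers: [0, 0, 0, 0, 0]

```text
clock: 18.65
position: [589.1, -120.0, 125.6]
ee_rot: [-0.634, 0.773, -0.001, 0.002]
contact_force: [0.3, -0.5, -1.6]
gripper_width: 14.3
```

```bash
python3 st.py
```

```text
18.65 [ 589.1 -120.   125.6] th -101.24 z [ 0.004  0.001 -1.   ] F [ 0.3 -0.5 -1.6] Tq [-0.12 -0.08  0.09] w 14.3 j [ 0.07  0.44 -0.2  -0.   -0.93 -0.26]
```

servo_tool:
  turn:
    - [0, 0, -0.04]
    - [0, 0, -0.04]
    - [0, 0, -0.04]
    - [0, 0, 0]
    - [0, 0, 0]
  dp:
    - [0, 0, 0]
    - [0, 0, 0]
    - [0, 0, 0]
    - [0, 0, 0]
    - [0, 0, 0]
  fingers: [0, 0, 0, 0, 0]

```text
clock: 19.27
position: [589.2, -119.9, 125.6]
ee_rot: [-0.587, 0.81, -0.001, 0.002]
contact_force: [0.2, -0.3, -2.0]
gripper_width: 13.9
```

```bash
python3 st.py
```

```text
19.27 [ 589.2 -119.9  125.6] th -108.11 z [ 0.004 -0.    -1.   ] F [ 0.2 -0.3 -2. ] Tq [-0.12 -0.12  0.29] w 13.9 j [ 0.07  0.44 -0.2   0.   -0.93 -0.39]
```

servo_tool:
  turn:
    - [0, 0, 0.04]
    - [0, 0, 0.04]
    - [0, 0, 0.04]
    - [0, 0, 0]
    - [0, 0, 0]
  dp:
    - [0, 0, 0]
    - [0, 0, 0]
    - [0, 0, 0]
    - [0, 0, 0]
    - [0, 0, 0]
  fingers: [0, 0, 0, 0, 0]

```text
clock: 19.9
position: [589.1, -119.9, 125.7]
ee_rot: [-0.635, 0.773, -0.001, 0.002]
contact_force: [-0.1, 0.8, -0.9]
gripper_width: 14.2
```

```bash
python3 st.py
```

```text
19.9 [ 589.1 -119.9  125.7] th -101.2 z [ 0.004  0.001 -1.   ] F [-0.1  0.8 -0.9] Tq [-0.06 -0.12  0.08] w 14.2 j [ 0.07  0.44 -0.2  -0.   -0.93 -0.26]
```

servo_tool:
  turn:
    - [0, 0, 0.03]
    - [0, 0, 0]
    - [0, 0, 0]
    - [0, 0, 0]
    - [0, 0, 0]
  dp:
    - [0, 0, 0]
    - [0, 0, 0.003]
    - [0, 0, 0.004]
    - [0, 0, 0.006]
    - [0, 0, 0.01]
  fingers: [0, 0, 0, 0, 0]

```text
clock: 20.52
position: [588.4, -119.9, 148.7]
ee_rot: [-0.647, 0.763, -0.0, 0.001]
contact_force: [0.3, -0.7, -0.9]
gripper_width: 14.2
```

```bash
python3 st.py
```

```text
20.52 [ 588.4 -119.9  148.7] th -99.44 z [ 0.002  0.001 -1.   ] F [ 0.3 -0.7 -0.9] Tq [ 0.01  0.   -0.02] w 14.2 j [ 0.07  0.41 -0.17 -0.   -0.99 -0.23]
```

servo_tool:
  turn:
    - [0, 0, 0]
    - [0, 0, 0.1]
    - [0, 0, 0.13]
    - [0, 0, 0.13]
    - [0, 0, 0.13]
  dp:
    - [0, 0, 0.03]
    - [-0.008, 0.026, 0.015]
    - [-0.015, 0.05, 0.005]
    - [-0.015, 0.05, 0]
    - [-0.015, 0.05, 0]
  fingers: [0, 0, 0, 0, 0]

```text
clock: 21.15
position: [535.7, 57.5, 208.1]
ee_rot: [0.815, -0.579, 0.003, -0.005]
contact_force: [1.1, 1.5, -1.7]
gripper_width: 14.4
```

servo_tool:
  turn:
    - [0, 0, 0.13]
    - [0, 0, 0.13]
    - [0, 0, 0.13]
    - [0, 0, 0.13]
    - [0, 0, 0.1]
  dp:
    - [-0.015, 0.05, 0]
    - [-0.015, 0.05, 0]
    - [-0.015, 0.05, 0]
    - [-0.012, 0.04, 0]
    - [-0.006, 0.02, 0]
  fingers: [0, 0, 0, 0, 0]

```text
clock: 21.78
position: [469.5, 276.3, 216.5]
ee_rot: [0.957, -0.291, 0.004, -0.01]
contact_force: [0.9, 0.3, -1.5]
gripper_width: 14.0
```

```bash
python3 st.py
```

```text
21.77 [469.5 276.3 216.5] th -33.86 z [ 0.013  0.017 -1.   ] F [ 0.9  0.3 -1.5] Tq [-0.05 -0.03  0.03] w 14.0 j [ 0.83  0.25 -0.23 -0.   -1.07  0.15]
```

servo_tool:
  turn:
    - [-0.008, 0.006, 0.02]
    - [-0.008, 0.006, 0.02]
    - [0, 0, 0]
    - [0, 0, 0]
    - [0, 0, 0]
  dp:
    - [-0.004, 0.01, -0.015]
    - [-0.003, 0.006, -0.02]
    - [0, 0.002, -0.015]
    - [0, 0, -0.004]
    - [0, 0, 0]
  fingers: [0, 0, 0, 0, 0]

```text
clock: 22.4
position: [461.6, 293.5, 159.2]
ee_rot: [0.962, -0.273, -0.001, 0.001]
contact_force: [-0.2, -0.0, -0.8]
gripper_width: 14.2
```

```bash
python3 st.py
python3 - <<'E'
from h import *
from scipy.spatial.transform import Rotation as R
S=Cam("scene");T=Cam("top");s=read_state();p=np.array(s["position"]);a=R.from_quat(s["ee_rot"]).as_matrix()[:,2]
o=p+a*81.3
cs=lambda P:((S.proj([P])[0]-[200,90]+.5)*5-.5).round()
ct=lambda P:((T.proj([P])[0]-[310,145]+.5)*5-.5).round()
print("tip",o.round(1),cs(o),"mouth",cs([461.7,299.3,54]),"tongue root/tip pred",ct([588,-120,33]),ct([588-44*.03,-76,33]))
im=np.hstack([cv2.resize(S.img[90:190,200:280,::-1],None,fx=5,fy=5,interpolation=2),cv2.resize(T.img[145:225,310:390,::-1],None,fx=5,fy=6.25,interpolation=2)])
cv2.imwrite("pics/j.png",im)
E
```

```text
22.4 [461.6 293.5 159.2] th -31.67 z [-0.002 -0.002 -1.   ] F [-0.2 -0.  -0.8] Tq [0.01 0.04 0.01] w 14.2 j [ 0.86  0.32 -0.29 -0.   -0.97  0.16]
tip [461.7 293.8  78.6] [257. 323.] mouth [259. 354.] tongue root/tip pred [323. 224.] [254. 230.]
```

View pics/j.png

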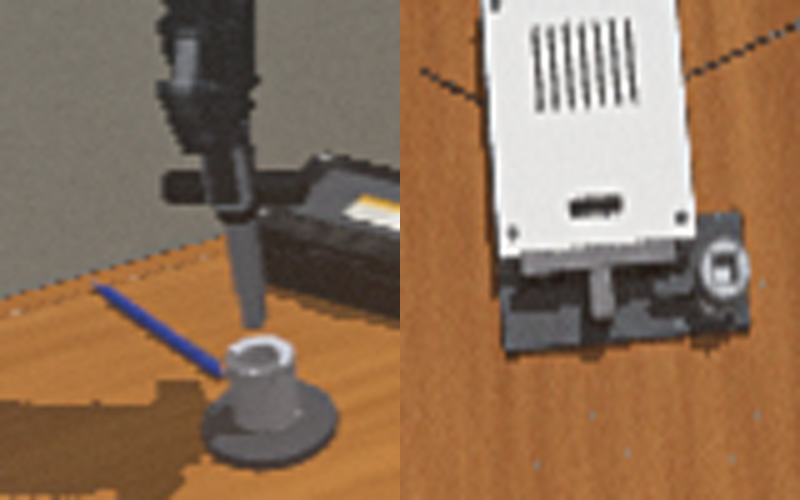

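servo_tool:
  turn:
    - [0, 0, 0]
    - [0, 0, 0]
    - [0, 0, 0]
    - [0, 0, 0]
    - [0, 0, 0]
  dp:
    - [0, 0.004, 0]
    - [0, 0.0015, -0.004]
    - [0, 0, -0.006]
    - [0, 0, -0.004]
    - [0, 0, 0]
  fingers: [0, 0, 0, 0, 0]

```text
clock: 23.12
position: [462.3, 299.9, 146.1]
ee_rot: [0.962, -0.273, 0.0, -0.001]
contact_force: [0.3, 0.2, -1.6]
gripper_width: 13.9
```

```bash
python3 st.py
```

```text
23.12 [462.3 299.9 146.1] th -31.69 z [ 0.001  0.001 -1.   ] F [ 0.3  0.2 -1.6] Tq [-0.03 -0.04 -0.02] w 13.9 j [ 0.87  0.34 -0.3   0.   -0.94  0.15]
```

servo_tool:
  turn:
    - [0, 0, 0]
    - [0, 0, 0]
    - [0, 0, 0]
    - [0, 0, 0]
    - [0, 0, 0]
  dp:
    - [-0.0004, -0.0004, -0.004]
    - [0, 0, -0.004]
    - [0, 0, -0.004]
    - [0, 0, -0.004]
    - [0, 0, -0.004]
  fingers: [0, 0, 0, 0, 0]

```text
clock: 23.75
position: [462.1, 299.6, 125.0]
ee_rot: [0.962, -0.273, 0.0, -0.001]
contact_force: [1.1, -0.4, -0.5]
gripper_width: 14.2
```

```bash
python3 st.py
```

```text
23.75 [462.1 299.6 125. ] th -31.69 z [ 0.001  0.001 -1.   ] F [ 1.1 -0.4 -0.5] Tq [-0.    0.01 -0.04] w 14.2 j [ 0.87  0.36 -0.32  0.   -0.89  0.15]
```

Tip is at ~44, inside the bore with no force. Continue to the floor.

servo_tool:
  turn:
    - [0, 0, 0]
    - [0, 0, 0]
    - [0, 0, 0]
    - [0, 0, 0]
    - [0, 0, 0]
  dp:
    - [0, 0, -0.007]
    - [0, 0, -0.007]
    - [0, 0, -0.006]
    - [0, 0, -0.005]
    - [0, 0, -0.003]
  fingers: [0, 0, 0, 0, 0]

```text
clock: 24.38
position: [462.0, 299.4, 94.6]
ee_rot: [0.962, -0.273, 0.0, -0.0]
contact_force: [-1.5, 0.2, -0.8]
gripper_width: 14.4
```

```bash
python3 st.py
```

```text
24.38 [462.  299.4  94.6] th -31.69 z [ 0.001  0.001 -1.   ] F [-1.5  0.2 -0.8] Tq [-0.01  0.    0.01] w 14.4 j [ 0.87  0.4  -0.36  0.   -0.81  0.15]
```

Last 1.5 mm, then open and retreat upward.

servo_tool:
  turn:
    - [0, 0, 0]
    - [0, 0, 0]
    - [0, 0, 0]
    - [0, 0, 0]
    - [0, 0, 0]
  dp:
    - [0, 0, -0.001]
    - [0, 0, -0.0005]
    - [0, 0, 0]
    - [0, 0, 0]
    - [0, 0, 0]
  fingers: [0, 0, 0.02, 0.035, 0.06]

```text
clock: 25.0
position: [462.7, 300.1, 94.2]
ee_rot: [0.962, -0.273, 0.001, -0.002]
contact_force: [0.1, 0.2, 0.2]
gripper_width: 52.0
```

servo_tool:
  turn:
    - [0, 0, 0]
    - [0, 0, 0]
    - [0, 0, 0]
    - [0, 0, 0]
    - [0, 0, 0]
  dp:
    - [0, 0, 0]
    - [0, 0, 0.01]
    - [0, 0, 0.03]
    - [0, 0, 0.05]
    - [0, 0, 0.05]
  fingers: [0.06, 0.06, 0.06, 0.06, 0.06]

```text
clock: 25.62
position: [460.9, 298.0, 235.8]
ee_rot: [0.962, -0.273, -0.001, 0.002]
contact_force: [0.9, 1.4, -1.1]
gripper_width: 59.8
```

servo_tool:
  turn:
    - [0, 0, 0]
    - [0, 0, 0]
    - [0, 0, 0]
    - [0, 0, 0]
    - [0, 0, 0]
  dp:
    - [-0.02, 0.04, 0.02]
    - [-0.03, 0.05, 0]
    - [-0.03, 0.05, 0]
    - [0, 0, 0]
    - [0, 0, 0]
  fingers: [0.06, 0.06, 0.06, 0.06, 0.06]

```text
clock: 26.25
position: [380.3, 442.8, 266.9]
ee_rot: [0.962, -0.274, 0.002, -0.005]
contact_force: [0.3, -0.2, 0.7]
gripper_width: 60.0
```

```bash
python3 st.py
python3 - <<'E'
from h import *
S=Cam("scene");T=Cam("top")
r=lambda c,x,y:cv2.resize(c.img[y:y+60,x:x+80,::-1],None,fx=5,fy=5,interpolation=2)
cv2.imwrite("pics/k.png",np.vstack([np.hstack([r(S,215,130),r(T,210,200)]),np.hstack([r(S,335,200),r(T,320,165)])]))
for c in(T,S):
  for q in("jar","tester","stapler"):print(c.n,q,[np.round(x["box"]) for x in search_frame(q,c.n)[:1]])
E
```

```text
26.25 [380.3 442.8 266.9] th -31.76 z [ 0.008  0.009 -1.   ] F [ 0.3 -0.2  0.7] Tq [-0.07 -0.02  0.02] w 60.0 j [ 1.14  0.29 -0.05  0.   -1.22 -0.12]
top jar [array([416., 207.,  28.,  23.])]
top tester [array([179., 172.,  55.,  50.])]
top stapler [array([411., 162.,  30.,  41.])]
scene jar [array([247., 121.,  61.,  34.])]
scene tester [array([251., 122.,  58.,  35.])]
scene stapler [array([397., 284.,  74.,  32.])]
```

View pics/k.png

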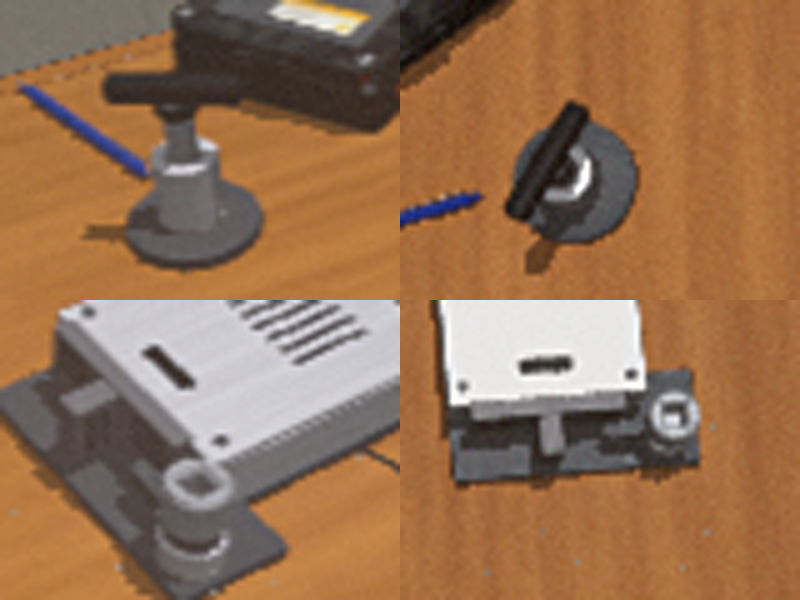

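```bash
python3 -c "
from bench import *
print(job_done())"
```

```text
the job is handed in; nothing more can be done
None
```

The job is handed in, at about 26 s of the 61 s allowed. The carrier is home, the latch is turned across its front, and the key is back in its stand.

- **Carrier:** I pushed the fin with shut fingers until the tool stopped at x of about 557, where I expected the home position. The two later pictures show the front plate flush with the hood.
- **Latch:** I gripped the key by its crossbar and set it about 14 mm into the recess with no insertion force. I turned it clockwise until the wrist torque rose from about 0.08 N m of friction to 0.42 N m. Backing off, the torque slipped to about -0.05 N m, so I turned it to the stop again (0.29 N m), unloaded and lifted out. I did not measure the latch's final angle. The pictures show the tongue across the front plate and the recess square with the dock.
- **Key:** It went back into the stand without force. The last picture shows it standing upright, with the gripper clear.
- **Bystanders:** In the top camera the jar, tester and stapler boxes stayed within about 3 pixels of where they started. In the last scene picture the network put the jar on the tester, so that one check disagreed. I put it down to a false detection, because the top camera still has the jar in place.

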